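# Make up two chromatography kits

## Robot

A 6-joint arm with a two-finger parallel gripper is mounted at the origin on the work surface. World frame = base frame: x ahead of the robot, y to its left, z up, the work surface at z = 0. Lengths are in m, angles in rad, forces in N, time in s.
With the tool pointing down it reaches from about 0.35 to 0.975 m from the base axis. Payload 4.9 kg.
Tool frame: the origin (TCP) lies midway between the tips of the shut fingers; the grasp point (between the pads) lies ctrl.grip_depth behind it (ctrl.grip_depth is the distance from the TCP to the grasp point, in m); z points along the fingers, y is the line along which they close (so a half turn about z gives the same grasp; the last joint's range is limited). The gripper opens to 85 mm and grips with 20 to 120 N. Pads are 22 mm wide; open, the fingers measure 114 mm over their backs; the gripper's body (76 mm by 85 mm) begins 54 mm behind the grasp point. The pads swing forward as they close: fully open they stand 13 mm farther back than shut.
Start: joints at [-1.315, 0.053, 1.613, -0, 1.476, -0.119], TCP at [0.229, -0.582, 0.231] pointing down, gripper open.
Joint ranges: [-3.01, 3.01], [-1.01, 2.22], [0.06, 2.58], [-1.02, 4.17], [0.09, 2.62], [-3.14, 3.14]. Speed limits (rad/s): [2.57, 2.57, 3.14, 3.14, 3.14, 3.14].

## Interface

Orientations are given as a unit quaternion [x, y, z, w].
In Python, from cell import ctrl, planner, imaging, nets gives the robot as it stands. Calls block until the motion is done:
- ctrl.reach(position, orientation): joint-space move of the TCP to a pose.
- ctrl.movel(position, rate=0.15, frame=None): straight line of the TCP; frame=None keeps the orientation; rate is the mean speed in m/s.
- ctrl.movej(angles): joint-space move.
- ctrl.set_gripper(opening): finger opening in m; the grip force is fixed at half the most; returns when the fingers have stopped.
- ctrl.sleep(seconds).
- planner.ik(position, orientation): joint angles nearest the present ones, or None.
- ctrl.read_state(): the state.
- imaging.grab_frame(name): name is "scene" or "top" or "wrist"; returns a dict with "img" (400x640x3 uint8, blue, green, red), "fx", "fy", "cx", "cy" (pixels), "R" (3x3) and "t" (3): a world point X has camera coordinates R X + t. Camera axes: x right, y down, z forward; pixel columns grow to the right and rows downward; lengths in m; the calibration is good to about 2 mm. The wrist camera is an equidistant fisheye: a pixel r from the principal point sees the ray r / f radians off the axis. A picture is of the moment at which its call begins. There is no depth.
A pose or a line that the arm cannot do raises ctrl.IKError and nothing moves.
- ctrl.job_done(): hands the job in; it is judged then, once.
Trained networks look in a picture, given as the dict that the camera call returned (one of the last four; its "shot" number tells which), for a name from the list of things; names that differ only in an ending like _2 or _b are one class to them, and where a whole thing is asked for, a point or a joint stands for the part that bears it (a point fixed in the world has none). Each returns a list of dicts, best first, with "p" (0 to 1); they miss things now and then, are a little off and sometimes report something else, mostly with a low value. They report only what shows in the picture. A call takes as long as a camera call. They do not tell look-alikes from the thing itself.
- nets.cut_out(picture, thing): "pixels" (400x640 bool, what is visible of it) and "point" ([column, row] in pixels, amid what is visible of it).
- nets.pinpoint(picture, thing): "point" ([column, row] in pixels: a listed point, or the origin of a listed thing).
The state is a dict: "clock": time; "joints": joint angles; "qvel": joint speeds; "joint_torque": joint torques, N m; "tcp_pos": TCP position; "tcp_rot": TCP orientation; "wrist_force": force on the tool from outside, world axes, zero at the start; "torque": the same for the moment, N m; "finger_gap": finger opening in m; "gripper_force": force on a finger pad.
Only numpy, scipy, OpenCV 4.12 (cv2) and the standard library are available. Lean on these libraries where they do the work, as an engineer would, in place of code of your own. Each camera call takes 0.05 s, during which the arm holds its last target. There are 200 camera calls.

## Task

Make up the two kits from the stock in the middle of the bench: in the blue tray the amber bottle with the white cap and the tin with the yellow lid, in the orange tray the white bottle with the blue cap and the green box. Stand each bottle upright in its tray's white-padded compartment and the tin or box upright, flat on the floor, in the bare one; set things down rather than dropping them, and leave the red-capped bottle and the grey-lidded tin where they are.

Things in the scene. Friction and masses are not known exactly. Their poses are not given: they have to be found in the camera images.
- tray_blue: Blue tray, fixed, 78 (x) by 167 (y) mm, floor 4 mm thick; 5 mm thick outer walls and middle divider, tops 9 mm above the bench. Two compartments 68 (x) by 76 (y) mm: centre y = +40.5 mm, white pad, for the bottle; centre y = -40.5 mm, bare floor, for the tin or box. Origin: centre of the underside, on the bench; z up. Left or right of the stock, yaw within 0.5 rad.
- tray_orange: Orange tray, fixed, 78 (x) by 167 (y) mm, floor 4 mm thick; 5 mm thick outer walls and middle divider, tops 9 mm above the bench. Two compartments 68 (x) by 76 (y) mm: centre y = +40.5 mm, white pad, for the bottle; centre y = -40.5 mm, bare floor, for the tin or box. Origin: centre of the underside, on the bench; z up. Left or right of the stock, yaw within 0.5 rad.
- bottle_amber_c (a point): amber glass bottle with a WHITE cap, upright, loose, 70 mm high, body 40 mm across up to 45 mm height, then a shoulder and a 29 mm cap from 53 mm up. The point lies on its axis half-way up (35 mm); z along the axis, up. For the blue tray.
- bottle_white_c (a point): white plastic bottle with a BLUE cap, upright, loose, 70 mm high, body 40 mm across up to 45 mm height, then a shoulder and a 29 mm cap from 53 mm up. The point lies on its axis half-way up (35 mm); z along the axis, up. For the orange tray.
- tin_yellow_c (a point): aluminium tin with a YELLOW lid: a round tin standing upright, loose, 50 mm high, 46 mm across (lid 47 mm, the upper 14 mm). The point lies on its axis half-way up (25 mm); z up. For the blue tray.
- box_green_c (a point): green plastic box standing flat, loose, 56 (its x) by 36 (its y) by 50 mm high, a paper label on top. The point is its centre (25 mm up); z up; its yaw varies by up to 1.5 rad either way. For the orange tray.
- bottle_spare_c (a point): spare amber glass bottle with a RED cap, to be left where it is: upright, loose, 70 mm high, body 40 mm across up to 45 mm height, then a shoulder and a 29 mm cap from 53 mm up. The point lies on its axis half-way up (35 mm); z along the axis, up.
- tin_spare_c (a point): spare aluminium tin with a dark GREY lid, to be left where it is: a round tin standing upright, loose, 50 mm high, 46 mm across (lid 47 mm, the upper 14 mm). The point lies on its axis half-way up (25 mm); z up. The six stock things stand in two rows of three, in any order, 30 mm or more apart. Clutter near them is under 60 mm high.
Not all that is in view belongs to the job. What is shaped like the part that bears bottle_amber_c but pink is not meant. What is shaped like the part that bears bottle_white_c but pink is not meant.

How it is judged:
At the end, for the whole second after the job is handed in: Both kits are in their trays, each thing within 20 mm (tray x) and 22 mm (tray y) of its compartment's centre, on the floor (within 4 mm in height), upright within 0.12 rad, released and at rest; the red-capped bottle and the grey-lidded tin are within 20 mm of where they began (x of bottle_amber_c in the frame of tray_blue between -0.02 and 0.02 m and y of bottle_amber_c in the frame of tray_blue between 0.0185 and 0.0625 m and z of bottle_amber_c in the frame of tray_blue between 0.035 and 0.043 m and angle between each of bottle_amber_c, tin_yellow_c, bottle_white_c, box_green_c's own z axis and vertical below 0.12 rad and linear speed of each of bottle_amber, tin_yellow, bottle_white, box_green below 0.02 m/s and angular speed of each of bottle_amber, tin_yellow, bottle_white, box_green below 0.2 rad/s and x of tin_yellow_c in the frame of tray_blue between -0.02 and 0.02 m and y of tin_yellow_c in the frame of tray_blue between -0.0625 and -0.0185 m and z of tin_yellow_c in the frame of tray_blue between 0.025 and 0.033 m and x of bottle_white_c in the frame of tray_orange between -0.02 and 0.02 m and y of bottle_white_c in the frame of tray_orange between 0.0185 and 0.0625 m and z of bottle_white_c in the frame of tray_orange between 0.035 and 0.043 m and x of box_green_c in the frame of tray_orange between -0.02 and 0.02 m and y of box_green_c in the frame of tray_orange between -0.0625 and -0.0185 m and z of box_green_c in the frame of tray_orange between 0.025 and 0.033 m and distance of each of bottle_spare_c, tin_spare_c from where it was at the start of the episode below 0.02 m); the robot touches nothing.
It fails at once if a kit thing is dropped or thrown (out of the fingers and faster than 0.6 m/s) ((contact force between the fingers and bottle_amber below 0.05 N and linear speed of bottle_amber above 0.6 m/s) or (contact force between the fingers and tin_yellow below 0.05 N and linear speed of tin_yellow above 0.6 m/s) or (contact force between the fingers and bottle_white below 0.05 N and linear speed of bottle_white above 0.6 m/s) or (contact force between the fingers and box_green below 0.05 N and linear speed of box_green above 0.6 m/s)).
It fails at once if the red-capped bottle or the grey-lidded tin is moved by more than 20 mm (distance of any of bottle_spare_c, tin_spare_c from where it was at the start of the episode above 0.02 m).
It also fails if it takes over 102 s, if anything falls off the work surface, if the arm or the gripper's body presses on something with over 40 N, if the wrist force passes 120 N, or if a joint passes its speed limit or range.

## Working session

There is one attempt and no reset: what is moved stays moved. The work goes in short steps, each a Python script; the robot and the scene stay as the last script left them, time stands still between calls to the robot, and variables do not carry over. Pictures are saved under pics/ and viewed, at most 14 in all, crops included, and the job is handed in when it is done.

```bash
ls; mkdir -p pics; python3 - <<'E'
from cell import ctrl, planner, imaging, nets
import cv2
for n in("top","scene"):
    f=imaging.grab_frame(n); cv2.imwrite(f"pics/{n}0.png",f["img"]); print(n,f["fx"],f["cx"],f["cy"],f["R"],f["t"])
print(ctrl.grip_depth, ctrl.read_state())
E
```

```text
pics
top 449.5100008302374 320.9740950906922 193.58581984558091 [[-0.06151863 -0.99810373  0.00209871]
 [-0.97298433  0.05950133 -0.22307194]
 [ 0.22252405 -0.0157651  -0.97479973]] [0.03377483 0.54713133 0.84720737]
scene 431.36461689873653 318.4188416908862 201.10056715449727 [[-0.18024026  0.98333548  0.02376527]
 [ 0.56330744  0.12299758 -0.8170412 ]
 [-0.80634867 -0.13387657 -0.57608931]] [ 0.10351859 -0.23645799  1.3897031 ]
0.0187 {'clock': 0.1, 'joints': array([-1.31501214e+00,  5.32852701e-02,  1.61417224e+00, -4.96077782e-06,
        1.47601879e+00, -1.19036864e-01]), 'qvel': array([ 0.00107391, -0.00126747, -0.00228687,  0.00201128,  0.00115029,
       -0.0004821 ]), 'joint_torque': array([ 4.47113280e-04, -3.94900990e+01, -3.71363389e+01, -1.27282310e-04,
        3.92319736e-03,  3.27748388e-06]), 'tcp_pos': array([ 0.22864728, -0.58105633,  0.23018013]), 'tcp_rot': array([ 9.82489507e-01,  1.86315541e-01, -6.68090433e-05, -9.39454449e-04]), 'wrist_force': array([-0.70078314,  0.11661144,  0.51666866]), 'torque': array([0.00170304, 0.02050171, 0.01885146]), 'gripper_force': 0.0, 'finger_gap': 0.08561407011132409}
```

View pics/top0.png

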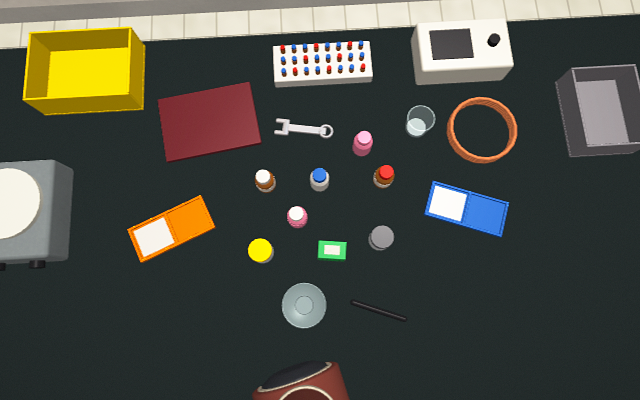

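View pics/scene0.png

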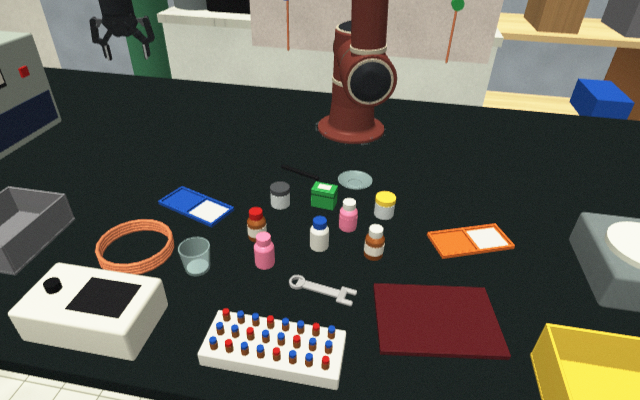

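Possible confusions in the top view:
- Amber/white cap at (264,180), versus the pink bottle with white cap at (297,216) and the red-capped spare at (384,177).
- White/blue cap at (319,178), versus the pink bottle with pink cap at (363,142).
- Yellow tin at (260,250), versus the grey-lidded tin at (381,237).
- Green box at (332,250), with nothing similar nearby.

I'll choose by colour as described.

```bash
cat > h.py <<'E'
import numpy as np, cv2
from scipy.spatial.transform import Rotation as Ro
from cell import ctrl, planner, imaging, nets
def plane(f,px,z):
    px=np.atleast_2d(np.asarray(px,float)); R,t=np.array(f["R"]),np.array(f["t"])
    d=np.c_[(px[:,0]-f["cx"])/f["fx"],(px[:,1]-f["cy"])/f["fy"],np.ones(len(px))]@R
    c=-R.T@t
    return (c+d*((z-c[2])/d[:,2])[:,None])[:,:2]
def rect(P):
    (c,(w,h),a)=cv2.minAreaRect((P*1000).astype(np.float32)); a=np.deg2rad(a)
    if w<h: w,h,a=h,w,a+np.pi/2
    return np.array(c)/1000,w,h,a   # a = direction of the long side
E
cat > m.py <<'E'
from h import *
for cam in("top","scene"):
    f=imaging.grab_frame(cam); hsv=cv2.cvtColor(f["img"],cv2.COLOR_BGR2HSV)
    for n,z in(("bottle_amber_c",.035),("bottle_white_c",.035),("bottle_spare_c",.035),("tin_yellow_c",.025),("tin_spare_c",.025),("box_green_c",.025)):
        for d in nets.pinpoint(f,n)[:6]:
            if d["p"]>.3: print(cam,n,round(d["p"],2),np.round(d["point"],1),plane(f,d["point"],z).round(4)[0])
    for n in("tray_blue","tray_orange","box_green_c"):
        for d in nets.cut_out(f,n)[:2]:
            m=d["pixels"].astype(np.uint8)
            zz=.05 if "box" in n else .009
            if "box" in n: # top face: brighter green + label only
                pass
            P=plane(f,cv2.findNonZero(m)[:,0],zz); c,w,h,a=rect(P)
            wm=(m>0)&(hsv[...,1]<70)&(hsv[...,2]>150)
            pc=plane(f,cv2.findNonZero(wm.astype(np.uint8))[:,0],zz).mean(0) if wm.any() else None
            print(cam,n,round(d["p"],2),np.round(d["point"]),c.round(4),round(w),round(h),round(a,3),"white",pc)
    if cam=="top":
        cv2.imwrite("pics/crop.png",cv2.resize(f["img"][120:270,230:410],None,fx=4,fy=4,interpolation=cv2.INTER_CUBIC))
E
python3 m.py
```

```text
top bottle_amber_c 0.9 [260.4 184.8] [0.5808 0.1251]
top bottle_amber_c 0.88 [295.3 217.9] [0.5063 0.0556]
top bottle_white_c 0.84 [317.9 179.5] [0.5849 0.0043]
top bottle_white_c 0.55 [363.  143.5] [ 0.6585 -0.0967]
top bottle_spare_c 0.96 [384.3 173.9] [ 0.5886 -0.1359]
top tin_yellow_c 0.96 [262.4 249.6] [0.4465 0.1265]
top tin_spare_c 0.96 [381.6 237.3] [ 0.4567 -0.1194]
top tin_spare_c 0.67 [384.9 174.1] [ 0.5907 -0.1388]
top box_green_c 0.86 [329.  252.8] [ 0.4316 -0.0092]
top box_green_c 0.67 [376.8 238. ] [ 0.4559 -0.1094]
top tray_blue 0.89 [465. 209.] [ 0.5099 -0.3056] 168 80 1.216 white [ 0.52337402 -0.26870991]
top tray_orange 0.88 [171. 231.] [0.5045 0.3189] 168 83 1.966 white [0.4894397  0.35538125]
top box_green_c 0.93 [332. 248.] [ 0.4338 -0.0129] 56 39 1.447 white [ 0.43575471 -0.01403309]
scene bottle_amber_c 0.9 [347.6 217.8] [0.5233 0.0545]
scene bottle_amber_c 0.85 [371.1 241.7] [0.5927 0.1114]
scene bottle_white_c 0.91 [261.5 248.2] [ 0.6576 -0.1   ]
scene bottle_white_c 0.55 [322.  232.5] [0.5846 0.0086]
scene bottle_spare_c 0.86 [256.1 222.8] [ 0.5819 -0.1344]
scene tin_yellow_c 0.61 [387.6 202.9] [0.4334 0.1379]
scene tin_spare_c 0.39 [255.1 225.1] [ 0.5779 -0.1385]
scene box_green_c 0.82 [323.8 193.1] [ 0.4252 -0.0148]
scene tray_blue 0.78 [196. 208.] [ 0.516  -0.3027] 179 88 1.203 white [ 0.53006208 -0.26590837]
scene tray_orange 0.66 [471. 239.] [0.5124 0.3203] 172 86 1.965 white [0.49619509 0.35698455]
scene tray_orange 0.24 [279. 195.] [ 0.4323 -0.122 ] 125 48 0.273 white [ 0.46204685 -0.12119467]
scene box_green_c 0.79 [325. 197.] [ 0.4708 -0.0079] 111 60 0.146 white [ 0.4343434  -0.01305468]
```

View pics/crop.png

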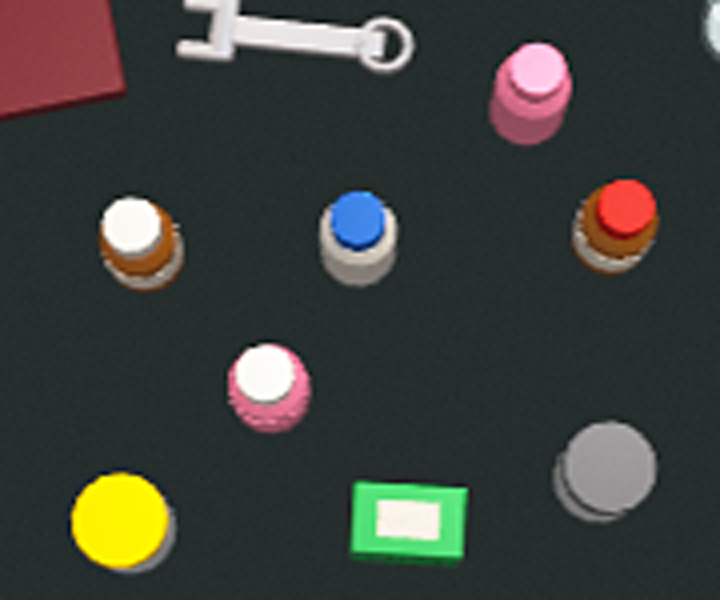

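```bash
cat >> h.py <<'E'
T={"blue":(np.array([.5105,-.305]),-.355),"orange":(np.array([.5055,.319]),.395)}
def quat(psi): return (Ro.from_euler("z",psi)*Ro.from_euler("x",np.pi)).as_quat()
def yaw(p,psi):
    c=[]
    for a in(psi,psi+np.pi,psi-np.pi):
        q=planner.ik(p,quat(a))
        if q is not None: c.append((abs(q[5]-ctrl.read_state()["joints"][5]),a))
    return min(c)[1]
def slot(tray,s):
    c,a=T[tray]; return c+s*.0405*np.array([-np.sin(a),np.cos(a)]),a
def log(m):
    s=ctrl.read_state(); print(m,round(s["clock"],1),np.round(s["tcp_pos"],3),"gap",round(s["finger_gap"],4),"F",np.round(s["gripper_force"],1),np.round(s["wrist_force"],1),"j6",round(s["joints"][5],2),flush=True)
def pick(xy,psi,z=.008,up=.15,open_=.062):
    p=[*xy,up]; ctrl.reach(p,quat(yaw(p,psi))); ctrl.set_gripper(open_); log("above")
    ctrl.movel([*xy,z],rate=.2); ctrl.set_gripper(0.0); log("shut")
    ctrl.movel(p,rate=.2); log("lifted")
def place(xy,psi,z=.008,up=.15,open_=.062):
    p=[*xy,up]; ctrl.reach(p,quat(yaw(p,psi))); log("over tray")
    ctrl.movel([*xy,z+.03],rate=.25); ctrl.movel([*xy,z+.005],rate=.06); log("down")
    ctrl.set_gripper(open_); ctrl.movel(p,rate=.25); log("away")
E
python3 - <<'E'
from h import *
f=imaging.grab_frame("top"); hsv=cv2.cvtColor(f["img"],cv2.COLOR_BGR2HSV)
for n,u,v,z in(("amber",262.7,176.5,.07),("blue cap",319.5,174.9,.07),("red",386.6,171.8,.07),("yellow",260,250.3,.05),("grey",382.5,237,.05),("box",332.4,250,.05),("bowl",304,305,.03)): print(n,plane(f,[u,v],z).round(4))
xy=plane(f,[262.7,176.5],.07)[0]
s,a=slot("blue",1); print("slot",s)
pick(xy,a+np.pi/2)
E
```

```text
amber [[0.5888 0.1157]]
blue cap [[0.5852 0.0009]]
red [[ 0.5834 -0.1352]]
yellow [[0.4427 0.1283]]
grey [[ 0.4542 -0.1177]]
box [[ 0.4344 -0.0156]]
bowl [[0.3314 0.0472]]
slot [ 0.52457741 -0.26702532]
above 4.3 [0.589 0.115 0.15 ] gap 0.0623 F 0.0 [-0.2 -0.1  0.6] j6 0.42
shut 5.5 [0.591 0.116 0.01 ] gap 0.0382 F 60.8 [-0.6  0.3  5.1] j6 0.42
lifted 6.3 [0.588 0.116 0.148] gap 0.0385 F 60.2 [-0.6  0.8 -2.3] j6 0.42
```

```bash
python3 - <<'E'
from h import *
s,a=slot("blue",1); place(s,a+np.pi/2)
pick([.4427,.1283],a+np.pi/2); 
E
```

```text
over tray 7.8 [ 0.525 -0.266  0.15 ] gap 0.0385 F 60.2 [ 0.8  0.1 -1.5] j6 -0.24
down 8.9 [ 0.525 -0.267  0.014] gap 0.0384 F 61.5 [-2.8  1.7  8.6] j6 -0.24
away 10.0 [ 0.524 -0.267  0.149] gap 0.0625 F 0.0 [ 0.5  0.5 -0.1] j6 -0.24
above 11.7 [0.443 0.128 0.15 ] gap 0.062 F 0.0 [-0.   0.  -0.2] j6 0.48
shut 12.9 [0.444 0.129 0.01 ] gap 0.0455 F 61.3 [-0.8 -0.7  6.8] j6 0.48
lifted 13.7 [0.442 0.128 0.148] gap 0.0453 F 61.3 [-0.4 -0.3 -1.3] j6 0.48
```

```bash
python3 - <<'E'
from h import *
s,a=slot("blue",-1); place(s,a+np.pi/2)
f=imaging.grab_frame("wrist"); g=imaging.grab_frame("scene")
cv2.imwrite("pics/s1.png",np.hstack([cv2.resize(g["img"][150:300,130:430],(640,320)),])); cv2.imwrite("pics/w1.png",f["img"])
s,a=slot("orange",1); pick([.5852,.0009],a+np.pi/2)
E
```

```text
over tray 15.5 [ 0.497 -0.342  0.15 ] gap 0.0457 F 61.3 [-0.7  0.2 -0.1] j6 -0.37
down 16.6 [ 0.497 -0.343  0.014] gap 0.0455 F 61.8 [-2.6  2.1  6.5] j6 -0.37
away 17.6 [ 0.496 -0.342  0.148] gap 0.0619 F 0.0 [-1.   0.5 -1.5] j6 -0.37
above 19.3 [ 0.585 -0.     0.15 ] gap 0.0615 F 0.0 [ 0.2 -0.8  0.3] j6 -0.52
shut 20.5 [0.587 0.001 0.01 ] gap 0.0385 F 60.7 [-0.4  0.6  5.9] j6 -0.52
lifted 21.3 [0.584 0.001 0.148] gap 0.0382 F 60.2 [-0.4 -0.3 -1.5] j6 -0.52
```

View pics/w1.png

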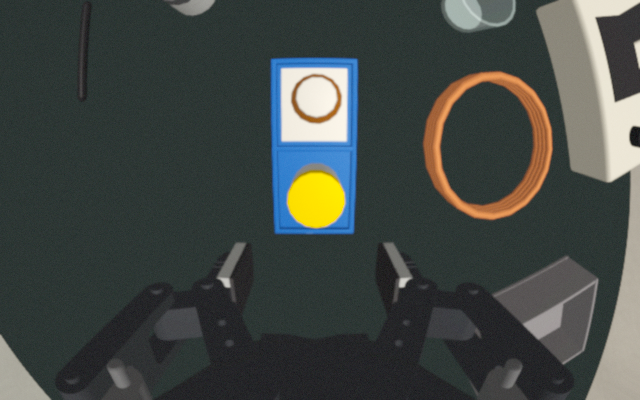

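View pics/s1.png

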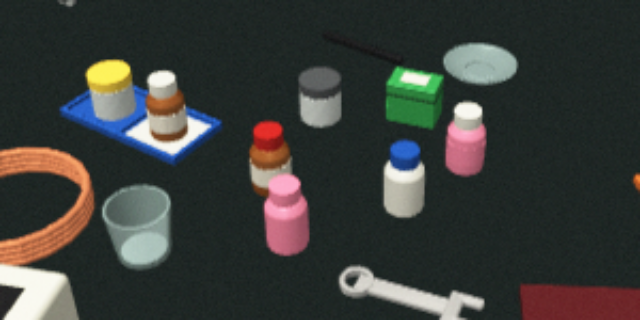

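The wrist view shows the bottle's white cap at (317,98) and the yellow tin at (316,195), each centred in its blue-tray compartment. The scene view shows both upright and the spares undisturbed. Next I'll place the white bottle and pick the box.

```bash
python3 - <<'E'
from h import *
s,a=slot("orange",1); place(s,a+np.pi/2)
pick([.4344,-.0145],1.447)
E
```

```text
over tray 22.7 [0.49  0.355 0.15 ] gap 0.0388 F 60.2 [ 0.3  0.5 -0.9] j6 0.11
down 23.9 [0.49  0.357 0.014] gap 0.0386 F 61.3 [-3.  -2.6  9.4] j6 0.11
away 24.9 [0.489 0.356 0.149] gap 0.062 F 0.0 [ 0.2 -0.2  0.4] j6 0.11
above 26.6 [ 0.435 -0.014  0.15 ] gap 0.062 F 0.0 [ 0.3 -0.6  0.4] j6 -0.08
shut 27.8 [ 0.436 -0.015  0.01 ] gap 0.0354 F 60.3 [ 0.2 -0.7  5.3] j6 -0.08
lifted 28.6 [ 0.433 -0.014  0.148] gap 0.0352 F 59.8 [-0.  -0.1 -1.3] j6 -0.08
```

```bash
python3 - <<'E'
from h import *
s,a=slot("orange",-1); place(s,a+np.pi/2)
f=imaging.grab_frame("wrist"); g=imaging.grab_frame("scene")
cv2.imwrite("pics/w2.png",f["img"]); cv2.imwrite("pics/s2.png",cv2.resize(g["img"][150:300,160:540],(780,308)))
E
```

```text
over tray 29.8 [0.521 0.281 0.149] gap 0.0356 F 59.7 [-0.4 -0.9 -0.6] j6 -0.03
down 31.0 [0.521 0.282 0.014] gap 0.0356 F 60.5 [-1.8 -2.   5.5] j6 -0.03
away 32.0 [0.52  0.281 0.149] gap 0.0619 F 0.0 [-1.  -0.1 -0.2] j6 -0.03
```

View pics/w2.png

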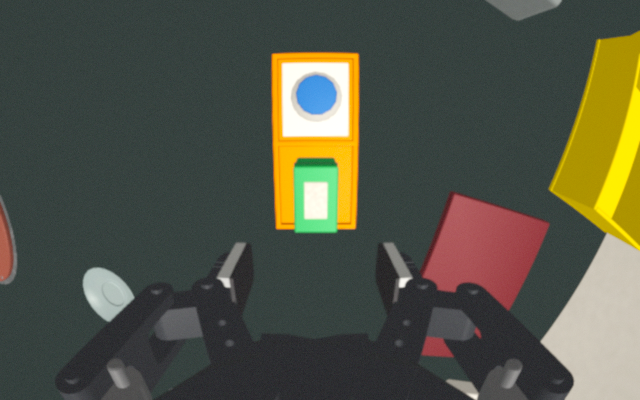

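View pics/s2.png

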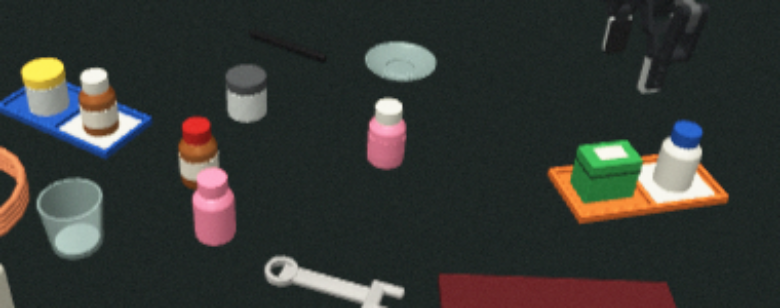

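The blue cap at (317,95) is on the white pad. The box's base, from about row 158, is centred in its bare compartment and flat. Neither spare has moved. I'll hand the job in.

```bash
python3 -c "
from h import *
ctrl.sleep(.3); print(ctrl.job_done())"
```

```text
the job is handed in; nothing more can be done
None
```

Both kits are in their trays, upright and centred in the last pictures, with neither spare visibly moved; I handed the job in at about 32 s of the 102 s, and no verdict came back.

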